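# Turn the penguin display and point out the pink one

## Task

A customer across the counter is asking for the pink penguin: gently push the revolving display round with the fingertips until the pink penguin stands right behind the price ticket, and let it come to rest. Then point the penguin out from above, with the fingertips a couple of centimetres over its head for about two seconds without touching it, and finish still pointing there. Do not touch any of the figures, do not pinch or lift anything, and leave the other goods on the counter where they are.

Things in the scene. Friction and masses are not known exactly. Their poses are not given: they have to be found in the camera images.
- penguin_pink: PINK loose vinyl penguin figure, egg-shaped, 54 mm wide, 60 mm tall, about 70 g, white belly and yellow beak; stands in a compartment of the revolving display, its centre 80 mm from the turning axis, beak outwards. Origin: centre of its underside; z up; front is -x.
- pink_head (a point): The crown of the pink penguin's head: top centre, 60 mm above its underside.
- penguin_blue: BLUE loose vinyl penguin figure, egg-shaped, 54 mm wide, 60 mm tall, about 70 g, white belly and yellow beak; stands in a compartment of the revolving display, its centre 80 mm from the turning axis, beak outwards. Origin: centre of its underside; z up; front is -x.
- penguin_grey: DARK GREY loose vinyl penguin figure, egg-shaped, 54 mm wide, 60 mm tall, about 70 g, white belly and yellow beak; stands in a compartment of the revolving display, its centre 80 mm from the turning axis, beak outwards. Origin: centre of its underside; z up; front is -x.
- penguin_cream: CREAM loose vinyl penguin figure, egg-shaped, 54 mm wide, 60 mm tall, about 70 g, white belly and yellow beak; stands in a compartment of the revolving display, its centre 80 mm from the turning axis, beak outwards. Origin: centre of its underside; z up; front is -x.
- stand: Fixed grey foot of the revolving display (diameter 200 mm, 22 mm high), mostly hidden under the disc. Origin: on the counter, on the turning axis. Its +x axis points along the counter from the turning axis to the price ticket, on the customer's (far) side.
- ticket (a point): Centre of the white price ticket (64 x 44 mm, tilted back, red strip along its lower edge) on the foot, just outside the disc: 178 mm from the turning axis, 38 mm above the counter. It does not turn. The wanted figure belongs right behind it, between it and the axis.
- turntable: White disc of the revolving display, diameter 300 mm, 18 mm thick, upper face 43 mm above the counter. Turns about its vertical axis, both ways, no stops; light friction (0.12 N m), stays where left. Origin: on the axis at the disc's underside, 25 mm above the counter; +x runs through the middle of the pink penguin's quarter, +y blue's, -x grey's, -y cream's.
- divider (a point): Top edge, near the outer end (124 mm from the axis, 93 mm above the counter), of the upright brown divider between pink and blue, at 45 degrees from the disc's +x. Four such dividers at 45, 135, 225 and 315 degrees, 6 mm thick, 50 mm high above the disc, run from a central hub (28 mm across, 56 mm high) to 142 mm from the axis.
- lunch_box: Pale grey lunch box with white lid, 158 x 113 x 59 mm, loose. Origin: centre of its underside. A bystander.
- mug: Blue mug, 80 mm across, 90 mm high, handle towards its +y, loose. Origin: centre of its underside. A bystander.
- tumbler: Gold and green tumbler with black lid, 77 mm across, 147 mm high, loose. Origin: centre of its underside. A bystander.
- candy_tin: Red tin, 70 mm across, 70 mm high, loose. Origin: centre of its underside. A bystander.
- cutlery_case: Bright pink flat cutlery case, 200 x 64 x 26 mm, long along its x, loose. Origin: centre of its underside. A bystander.
Things that resemble listed ones, but are neither listed nor needed, are in the scene too. Leave any green or orange look-alike of the penguin_pink alone.

How it is judged (in metres and radians):
On the way, in this order (a step that is already met when the one before it is completed fails the run):
1. the pink penguin has been turned round to stand right behind the price ticket, at rest (x of penguin_pink in the frame of stand above 0.04 m and y of penguin_pink in the frame of stand between -0.028 and 0.028 m and linear speed of penguin_pink below 0.03 m/s), for 0.3 s.
2. the fingertips point at the pink penguin from just above its head, touching nothing, for about two seconds (all of step 1 and horizontal distance between the grasp point and pink_head below 0.03 m and z of the grasp point in the frame of pink_head between 0.019 and 0.075 m), for 1.8 s.
At the end, for the whole second after the job is handed in: Pink penguin at rest on the ticket's side, within 28 mm of the axis-to-ticket line; all penguins upright on the disc; other goods within 15 mm of their start; robot touches nothing and still points: TCP within 30 mm sideways of the pink crown, 19 to 75 mm above it (all of step 2 and angle between each of penguin_pink, penguin_blue, penguin_grey, penguin_cream's own z axis and vertical below 0.25 rad and height (world z) of each of penguin_pink, penguin_blue, penguin_grey, penguin_cream above 0.035 m and distance of each of lunch_box, mug, tumbler, candy_tin, cutlery_case from where it was at the start of the episode below 0.015 m).
It fails at once if a penguin figure is touched by the robot (contact force between any of the fingers, the arm and penguin_pink above 0.5 N or contact force between any of the fingers, the arm and penguin_blue above 0.5 N or contact force between any of the fingers, the arm and penguin_grey above 0.5 N or contact force between any of the fingers, the arm and penguin_cream above 0.5 N).
It fails at once if a penguin figure is lifted off the disc, falls off it or tips over (height (world z) of any of penguin_pink, penguin_blue, penguin_grey, penguin_cream above 0.06 m or height (world z) of any of penguin_pink, penguin_blue, penguin_grey, penguin_cream below 0.03 m or angle between any of penguin_pink, penguin_blue, penguin_grey, penguin_cream's own z axis and vertical above 0.4 rad).
It fails at once if the revolving display is pinched or pushed roughly (more than 20 N) (contact force between the fingers and turntable above 20 N or contact force between the fingers and stand above 20 N).
It fails at once if other goods on the counter are moved more than 15 mm (distance of any of lunch_box, mug, tumbler, candy_tin, cutlery_case from where it was at the start of the episode above 0.015 m).
It also fails if it takes over 45 s, if anything falls off the work surface, if the arm or the gripper's body presses on something with over 40 N, if the wrist force passes 120 N, or if a joint passes its speed limit or range.

## Robot

A 6-joint arm with a two-finger parallel gripper is mounted at the origin on the work surface. World frame = base frame: x ahead of the robot, y to its left, z up, the work surface at z = 0. Lengths are in m, angles in degrees, forces in N, time in s.
With the tool pointing down it reaches from about 0.375 to 0.825 m from the base axis. Payload 5.5 kg.
Tool frame: the origin (TCP) lies between the finger pads, 19 mm behind the fingertips; this is the grasp point; z points along the fingers, y is the line along which they close (so a half turn about z gives the same grasp; the last joint's range is limited). The gripper opens to 85 mm and grips with 20 to 120 N. Pads are 22 mm wide; open, the fingers measure 114 mm over their backs; the gripper's body (76 mm by 85 mm) begins 54 mm behind the grasp point. The pads swing forward as they close: fully open they stand 13 mm farther back than shut.
Start: joints at [-75.63, 17.962, -2.699, 69.339, 0, 90], TCP at [0.149, -0.581, 0.25] pointing down, gripper open.
Joint ranges: [-152.73, 152.73], [-39.44, 99.34], [-58.76, 71.6], [-118.89, 123.64], [-81.53, 83.1], [-180, 180]. Speed limits (degrees/s): [136.94, 136.94, 172.46, 180, 180, 180].

## Interface

Orientations are given as [roll, pitch, yaw] about the fixed x, y, z axes, in that order (R = Rz(yaw) Ry(pitch) Rx(roll)).
In Python, from bench import manip gives the robot as it stands. The module is installed in compiled form; this text tells all that it offers.
- The arm moves only by the tool move_arm, never from a script. Its argument "motion" is text: rows parted by semicolons, each of 5 numbers parted by spaces: the shift along the tool's x, y, z in m, then the turn about the tool's z in rad, then the opening, from -1 (shut) to 1 (fully open). A call has 1 to 12 rows; each row shifts and turns the commanded pose from where the row before left it, along the tool's axes as they then stand; what a row does not reach is not made up. A row lasts 1/8 s, in which the tool goes at most 62.5 mm and 10.7 degrees, less where a joint would pass 70% of its speed; a pose out of reach is approached as far as the arm can. A call is refused whole if a number of a shift passes 0.0625 or a number of a turn 0.188, either way. A call with a gripper value outside its range is refused whole. The fingers move at their own pace and stop on an object; "newtons" is the grip in N (left out, the last holds). Time passes only in rows, so rows that do not move let the fingers close. It gives the time, the measured TCP pose, the force, the opening and the grip force at its end, in the units of the state.
- manip.get_state(): the state, without advancing time (a new reading comes with each control period).
- manip.grab_frame(name): name is "scene" or "side" or "wrist"; returns the picture (420x560x3 uint8, red, green, blue); there is no depth.
- manip.calibration(name): a dict with "fx", "fy", "cx", "cy" (pixels), "cam_to_world" (4x4, takes a point from camera to world coordinates); the wrist camera has in their place "hand_eye" (4x4, takes a point from camera to tool coordinates, whose origin is the TCP and whose axes are the flange's). Camera axes: x right, y up, looking along -z (the intrinsics and any distortion apply to the point x, -y, -z); pixel columns grow to the right and rows downward; lengths in m; the calibration is good to about 2 mm. A picture is of the moment at which its call begins: read the wrist's pose just before it. calibration takes no time and is no camera call.
- manip.finish_job(): hands the job in; it is judged then, once.
The state is a dict: "clock": time; "joints": joint angles; "dq": joint speeds; "tau": joint torques, N m; "tcp_pos": TCP position; "ee_rot": TCP orientation; "contact_force": force on the tool from outside, world axes, zero at the start; "ft_torque": the same for the moment, N m; "gripper_width": finger opening in m; "grip_force": force on a finger pad.
Only numpy, scipy, OpenCV 4.12 (cv2) and the standard library are available. Lean on these libraries where they do the work, as an engineer would, in place of code of your own. Each camera call takes 0.05 s, during which the arm holds its last target. There are 200 camera calls.

## Working session

There is one attempt and no reset: what is moved stays moved. The work goes in short steps, Python scripts to look and compute and a tool call to move; the robot and the scene stay as the last step left them, time stands still between calls to the robot, and variables do not carry over. Pictures are saved under pics/ and viewed, at most 10 in all, crops included, and the job is handed in when it is done.

Besides the shell and the picture viewer there is one more tool, called after "Emit:" in YAML: its name, and indented under it one key for each argument. move_arm: Moves the arm, as the interface text tells. Its arguments: {"type":"object","properties":{"motion":{"type":"string"},"newtons":{"type":"number"}},"required":["motion"]}

```bash
mkdir -p pics
cat > h.py <<'E'
import numpy as np, cv2
from bench import manip
def ray(name,u,v):
    c=manip.calibration(name); 
    k=np.array([[c['fx'],0,c['cx']],[0,c['fy'],c['cy']],[0,0,1.]])
    d=np.array([0.]) if c.get('dist') is None else np.array(c['dist'])
    p=cv2.undistortPoints(np.array([[[u,v]]],float),k,d)[0,0]
    T=np.array(c['cam_to_world']); return T[:3,3],T[:3,:3]@np.array([p[0],-p[1],-1])
def atz(name,u,v,z):
    o,d=ray(name,u,v); return o+d*(z-o[2])/d[2]
def proj(name,P):
    c=manip.calibration(name);T=np.linalg.inv(np.array(c['cam_to_world']))
    q=T[:3,:3]@np.array(P)+T[:3,3]; return c['cx']+c['fx']*q[0]/-q[2], c['cy']+c['fy']*-q[1]/-q[2]
E
python3 - <<'E'
from h import *
for n in ("scene","side"):
    cv2.imwrite(f'pics/{n}0.png',manip.grab_frame(n)[:,:,::-1]); c=manip.calibration(n); print(c)
s=manip.get_state(); print(s)
E
```

```text
{'fx': 403.1818355176636, 'fy': 403.1818355176636, 'cx': 281.922180978289, 'cy': 211.95393416744466, 'cam_to_world': array([[ 0.05109256, -0.79551803,  0.60377199,  1.15269741],
       [ 0.9986822 ,  0.03776825, -0.03474806, -0.02580646],
       [ 0.0048393 ,  0.6047517 ,  0.79639937,  0.91660867],
       [ 0.        ,  0.        ,  0.        ,  1.        ]])}
{'fx': 385.1193089165303, 'fy': 385.1193089165303, 'cx': 278.18560277578666, 'cy': 208.94030341316986, 'cam_to_world': array([[-0.95389279,  0.16974743, -0.24753658,  0.29117223],
       [-0.2994288 , -0.59521877,  0.7456923 ,  0.69412721],
       [-0.02075906,  0.78543009,  0.61860216,  0.65003023],
       [ 0.        ,  0.        ,  0.        ,  1.        ]])}
{'clock': 0.1, 'joints': array([-7.56304876e+01,  1.80010608e+01, -2.75009177e+00,  6.93402723e+01,
       -4.82957026e-06,  9.00019071e+01]), 'dq': array([-0.04390585, -0.04202756,  0.12667924, -0.082602  , -0.00873377,
        0.00863393]), 'tau': array([-6.92983886e-04, -5.40766597e+01,  3.40542305e+01,  1.11602325e-02,
       -4.36831601e-05, -2.03833310e-07]), 'tcp_pos': array([ 0.14877803, -0.58073499,  0.24919894]), 'ee_rot': array([-1.79908575e+02,  7.87263874e-06,  1.43676053e+01]), 'contact_force': array([-0.07625413,  0.65566078,  0.20679611]), 'ft_torque': array([-0.02107515, -0.0092262 , -0.0320448 ]), 'grip_force': 0.0, 'gripper_width': 0.08537061065087298}
```

View pics/scene0.png

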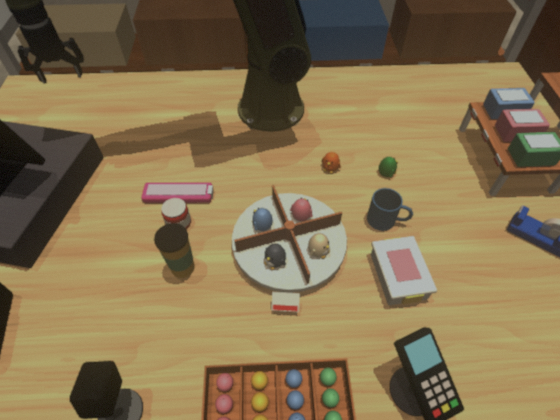

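View pics/side0.png

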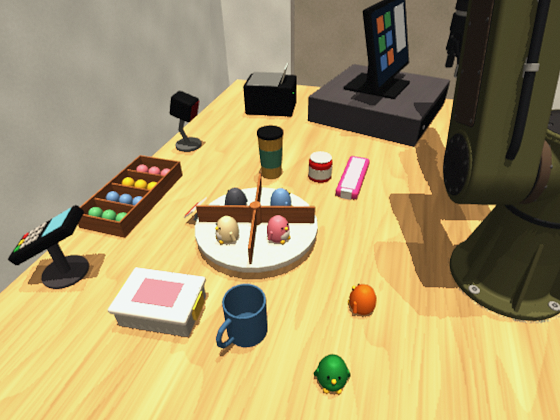

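Candidates for the pink penguin are the disc figure at scene (302,208), the orange look-alike at (331,161), the green look-alike at (388,167), and the pink balls in the tray at (225,382). The pink figure on the disc matches the description. I'll check it and the geometry in a close crop.

Run:
```python
from h import *
im=cv2.imread('pics/scene0.png'); x0,y0=220,175
c=cv2.resize(im[y0:y0+145,x0:x0+140],None,fx=4,fy=4,interpolation=cv2.INTER_CUBIC)
cv2.imwrite('pics/crop0.png',c)
for n,p,z in (('disc',(290,241),.043),('hub',(290,226),.099),('ticket',(286,302),.038),('pinkhd',(303,203),.1),('pinkmid',(302,208),.075),('blue',(262,218),.075),('grey',(275,255),.075),('cream',(319,243),.075),
 ('mug',(386,197),.09),('lunch',(402,264),.059),('tumbler',(173,236),.147),('tin',(175,207),.07),('case',(178,191),.026),('orange',(331,162),.03),('green',(388,167),.03)):
    print(n,atz('scene',*p,z).round(3))
```

```text
Traceback (most recent call last):
  File "h.py", line 10, in atz
    o,d=ray(name,u,v); return o+d*(z-o[2])/d[2]
        ~~~^^^^^^^^^^
  File "h.py", line 7, in ray
    p=cv2.undistortPoints(np.array([[[u,v]]],float),k,d)[0,0]
      ~~~~~~~~~~~~~~~~~~~^^^^^^^^^^^^^^^^^^^^^^^^^^^^^^^
cv2.error: OpenCV(4.12.0) /io/opencv/modules/calib3d/src/undistort.dispatch.cpp:362: error: (-215:Assertion failed) CV_IS_MAT(_distCoeffs) && (_distCoeffs->rows == 1 || _distCoeffs->cols == 1) && (_distCoeffs->rows*_distCoeffs->cols == 4 || _distCoeffs->rows*_distCoeffs->cols == 5 || _distCoeffs->rows*_distCoeffs->cols == 8 || _distCoeffs->rows*_distCoeffs->cols == 12 || _distCoeffs->rows*_distCoeffs->cols == 14) in function 'cvUndistortPointsInternal'
```

View pics/crop0.png

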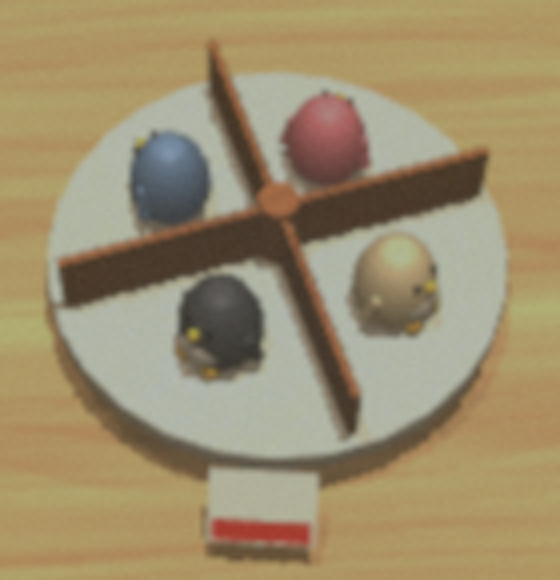

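The crop shows the pink figure at (301,209) and blue, grey and cream in the other quarters. The hub top is at (289.7,225), the ticket at (286,302), and the divider top ends are at (273,185.5), (341.8,213.2), (309,273.7) and (235.5,240.5).

```bash
sed -i 's/np.array(\[0.\]) if/None if/; s/,k,d)\[0,0\]/,k,d)[0,0]/' h.py
python3 - <<'E'
from h import *
print(manip.calibration('wrist'))
h=atz('scene',289.7,225,.099)
for n,p,z in (('disc',(290,239.5),.043),('hub',(289.7,225),.099),('ticket',(286,302),.038),('d1',(273,185.5),.093),('d2',(341.8,213.2),.093),('d3',(309,273.7),.093),('d4',(235.5,240.5),.093),('pinkmid',(301.5,209.5),.078),('blue',(262,219),.078),('grey',(275,256),.078),('cream',(319,245),.078),
 ('mug',(386,197),.09),('lunch',(402,264),.059),('tumbler',(173,236),.147),('tin',(175,207),.07),('case',(178,191),.026),('orange',(331,162),.03),('green',(388,167),.03)):
    q=atz('scene',*p,z); v=q-h; print(n,q.round(3),np.hypot(*v[:2]).round(3),np.degrees(np.arctan2(v[1],v[0])).round(1))
print([atz('side',255,204,.099).round(3)])
E
```

```text
{'fx': 324.8551897223182, 'fy': 324.8551897223182, 'cx': 276.437065919213, 'cy': 211.32722222532152, 'hand_eye': array([[-1.23410322e-03,  9.44549380e-01,  3.28367091e-01,
         8.57190176e-02],
       [ 9.99999185e-01,  1.05792447e-03,  7.15176145e-04,
        -3.51565770e-04],
       [ 3.28131602e-04,  3.28367705e-01, -9.44549915e-01,
        -1.23854351e-01],
       [ 0.00000000e+00,  0.00000000e+00,  0.00000000e+00,
         1.00000000e+00]])}
disc [0.581 0.029 0.043] 0.006 13.5
hub [0.574 0.027 0.099] 0.0 0.0
ticket [0.751 0.009 0.038] 0.178 -6.0
d1 [ 0.438 -0.009  0.093] 0.142 -165.1
d2 [0.54  0.163 0.093] 0.14 104.4
d3 [0.709 0.063 0.093] 0.14 15.0
d4 [ 0.61  -0.107  0.093] 0.139 -75.1
pinkmid [0.511 0.063 0.078] 0.072 150.7
blue [ 0.537 -0.042  0.078] 0.078 -118.4
grey [ 0.649 -0.013  0.078] 0.085 -28.0
cream [0.623 0.097 0.078] 0.085 55.0
mug [0.489 0.289 0.09 ] 0.275 108.0
lunch [0.675 0.296 0.059] 0.287 69.4
tumbler [ 0.626 -0.245  0.147] 0.277 -79.2
tin [ 0.481 -0.272  0.07 ] 0.313 -107.4
case [ 0.388 -0.282  0.026] 0.361 -121.1
orange [0.297 0.172 0.03 ] 0.313 152.4
green [0.325 0.342 0.03 ] 0.401 128.4
[array([0.57 , 0.027, 0.099])]
```

Emit:
move_arm:
  motion: "0.03 -0.001 0 -0.05 -1; 0.06 -0.003 0 -0.1 -1; 0.06 -0.003 0 -0.1 -1; 0.06 -0.003 0 -0.1 -1; 0.06 -0.003 0 -0.1 -1; 0.06 -0.003 0 -0.1 -1; 0.06 -0.003 0 -0.1 -1; 0.06 -0.003 0 -0.1 -1; 0.06 -0.003 0 -0.1 -1; 0.06 -0.003 0 -0.1 -1; 0.06 -0.003 0 -0.1 -1; 0.06 -0.003 0 -0.1 -1"
  newtons: 20

```text
clock: 1.6
tcp_pos: [0.5924, -0.0986, 0.2494]
ee_rot: [-180.0, 0.0, 80.4]
contact_force: [0.6, 0.4, -0.3]
gripper_width: -0.0
grip_force: 0.0
```

Emit:
move_arm:
  motion: "0.06 -0.003 0 -0.1 -1; 0.06 -0.003 0 -0.1 -1; 0.06 -0.003 0 -0.1 -1; 0.06 -0.003 0 -0.1 -1; 0.02 -0.001 0 -0.035 -1; 0 0 0 -0.18 -1; 0 0 0 -0.18 -1; 0 0 0 -0.18 -1; 0 0 0 -0.18 -1; 0 0 0 -0.18 -1; 0 0 0 -0.18 -1"

```text
clock: 2.98
tcp_pos: [0.5792, 0.1565, 0.2496]
ee_rot: [-180.0, -0.0, 167.3]
contact_force: [0.1, 0.4, -0.3]
gripper_width: -0.0004
grip_force: 0.0
```

Emit:
move_arm:
  motion: "0 0 0 -0.18 -1; 0 0 0 -0.18 -1; 0 0 0 -0.18 -1; 0 0 0 -0.18 -1; 0 0 0 -0.05 -1; 0 0 0 0 -1; 0 0 0 0 -1"

```text
clock: 3.85
tcp_pos: [0.5793, 0.157, 0.2498]
ee_rot: [-180.0, -0.0, -148.9]
contact_force: [-0.5, 0.2, 0.1]
gripper_width: 0.0
grip_force: 0.0
```

Emit:
move_arm:
  motion: "0.024 0.007 0 0 -1; 0.024 0.007 0 0 -1; 0.024 0.007 0 0 -1; 0 0 0 0 -1; 0 0 0.03 0 -1; 0 0 0.03 0 -1; 0 0 0.03 0 -1; 0 0 0 0 -1; 0 0 0 0 -1"

```text
clock: 4.97
tcp_pos: [0.5079, 0.1384, 0.1609]
ee_rot: [-180.0, 0.1, -148.8]
contact_force: [0.9, -0.0, 0.3]
gripper_width: -0.0001
grip_force: 0.0
```

Run:
```python
from h import *
a=manip.grab_frame('scene')[150:310,200:400,::-1]
b=manip.grab_frame('side')[120:280,160:360,::-1]
cv2.imwrite('pics/p1.png',cv2.resize(np.hstack([a,b]),None,fx=2,fy=2,interpolation=cv2.INTER_CUBIC))
print(manip.get_state()['tcp_pos'])
```

```text
[0.50820098 0.13845607 0.16148213]
```

View pics/p1.png

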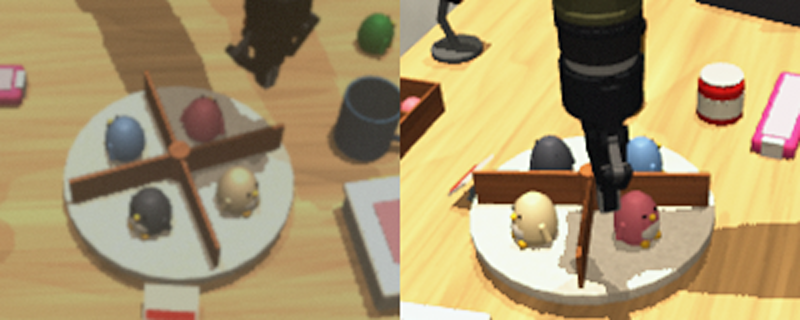

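The fingertips (left view (265,78)) hang over the pink quarter, between the pink figure and the 105° divider, as planned. Descending now.

Emit:
move_arm:
  motion: "0 0 0.02 0 -1; 0 0 0.02 0 -1; 0 0 0.02 0 -1; 0 0 0.02 0 -1; 0 0 0 0 -1; 0 0 0 0 -1"

```text
clock: 5.82
tcp_pos: [0.5078, 0.1384, 0.0813]
ee_rot: [-180.0, 0.1, -148.8]
contact_force: [0.1, -0.6, 0.4]
gripper_width: -0.0001
grip_force: 0.0
```

Emit:
move_arm:
  motion: "-0.0065 -0.0003 0 0.05 -1; -0.0065 -0.0003 0 0.05 -1; -0.0065 -0.0003 0 0.05 -1; -0.0065 -0.0003 0 0.05 -1; -0.0065 -0.0003 0 0.05 -1; -0.0065 -0.0003 0 0.05 -1; -0.0065 -0.0003 0 0.05 -1; -0.0065 -0.0003 0 0.05 -1; -0.0065 -0.0003 0 0.05 -1; -0.0065 -0.0003 0 0.05 -1"

```text
clock: 7.08
tcp_pos: [0.5697, 0.1558, 0.0815]
ee_rot: [180.0, 0.1, -177.6]
contact_force: [-0.7, -1.1, 0.4]
gripper_width: 0.0003
grip_force: 0.5
```

Run:
```python
from h import *
a=manip.grab_frame('scene')[150:310,200:400,::-1]
b=manip.grab_frame('side')[120:280,160:360,::-1]
cv2.imwrite('pics/p2.png',cv2.resize(np.hstack([a,b]),None,fx=2,fy=2,interpolation=cv2.INTER_CUBIC))
v=manip.get_state()['tcp_pos'][:2]-[.574,.027]
print(np.hypot(*v),np.degrees(np.arctan2(v[1],v[0])))
```

```text
0.12885818080826558 91.61433216424065
```

View pics/p2.png

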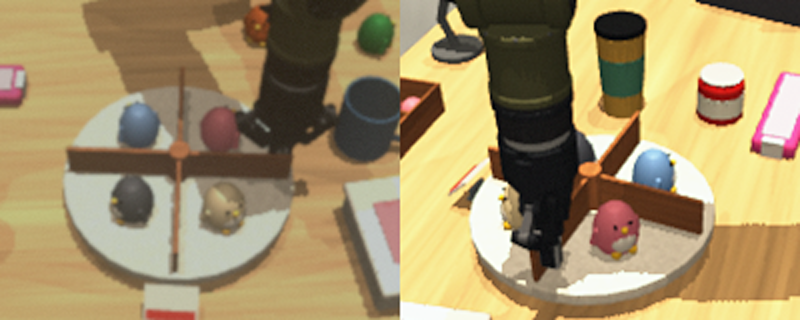

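The disc has turned with the finger on the divider, and pink is clear of it. Continuing along the arc.

Emit:
move_arm:
  motion: "-0.0065 -0.0002 0 0.05 -1; -0.0097 -0.0003 0 0.075 -1; -0.013 -0.0006 0 0.1 -1; -0.013 -0.0006 0 0.1 -1; -0.013 -0.0006 0 0.1 -1; -0.013 -0.0006 0 0.1 -1; -0.013 -0.0006 0 0.1 -1; -0.013 -0.0006 0 0.1 -1; -0.013 -0.0006 0 0.1 -1; -0.013 -0.0006 0 0.1 -1; -0.013 -0.0006 0 0.1 -1; -0.0065 -0.0002 0 0.05 -1"

```text
clock: 8.68
tcp_pos: [0.6869, 0.0925, 0.0808]
ee_rot: [179.9, -0.0, 120.9]
contact_force: [-1.1, 0.9, -0.4]
gripper_width: -0.0
grip_force: 0.4
```

Run:
```python
from h import *
s=manip.get_state()
v=s['tcp_pos'][:2]-[.574,.027]
print(np.hypot(*v),np.degrees(np.arctan2(v[1],v[0])),s['ee_rot'],s['joints'])
```

```text
0.13050907892567856 30.141336974905723 [ 1.79948256e+02 -7.08491408e-03  1.20863276e+02] [ 7.66049155e+00  3.36149826e+01 -1.55869552e+00  5.47815544e+01
  2.68983216e-02  6.67972298e+01]
```

Emit:
move_arm:
  motion: "-0.0065 -0.0002 0 0.05 -1; -0.013 -0.0007 0 0.1 -1; -0.013 -0.0007 0 0.1 -1; -0.013 -0.0007 0 0.1 -1; -0.013 -0.0007 0 0.1 -1; -0.013 -0.0007 0 0.1 -1; -0.013 -0.0007 0 0.1 -1; -0.013 -0.0007 0 0.1 -1; -0.013 -0.0007 0 0.1 -1; -0.013 -0.0007 0 0.1 -1; -0.013 -0.0007 0 0.1 -1; -0.0065 -0.0003 0 0.05 -1"

```text
clock: 10.18
tcp_pos: [0.6847, -0.0437, 0.081]
ee_rot: [179.9, -0.1, 57.8]
contact_force: [1.2, 0.6, -0.1]
gripper_width: -0.0003
grip_force: 0.4
```

Emit:
move_arm:
  motion: "-0.006 -0.0003 0 0.05 -1; -0.004 -0.0002 0 0.03 -1; -0.002 0 0 0.015 -1; 0 0 0 0 -1; 0 0 0 0 -1"

```text
clock: 10.8
tcp_pos: [0.6772, -0.0528, 0.0799]
ee_rot: [-180.0, 0.0, 52.5]
contact_force: [0.7, -0.4, 0.5]
gripper_width: 0.0003
grip_force: 0.1
```

Run:
```python
from h import *
s=manip.get_state()
v=s['tcp_pos'][:2]-[.574,.027]
print(np.hypot(*v),np.degrees(np.arctan2(v[1],v[0])),s['ee_rot'])
a=manip.grab_frame('scene')[150:310,200:400,::-1]
b=manip.grab_frame('side')[120:280,160:360,::-1]
cv2.imwrite('pics/p3.png',cv2.resize(np.hstack([a,b]),None,fx=2,fy=2,interpolation=cv2.INTER_CUBIC))
```

```text
0.13045694654568135 -37.72753018170187 [-1.79981169e+02  1.23474288e-02  5.25034228e+01]
```

View pics/p3.png

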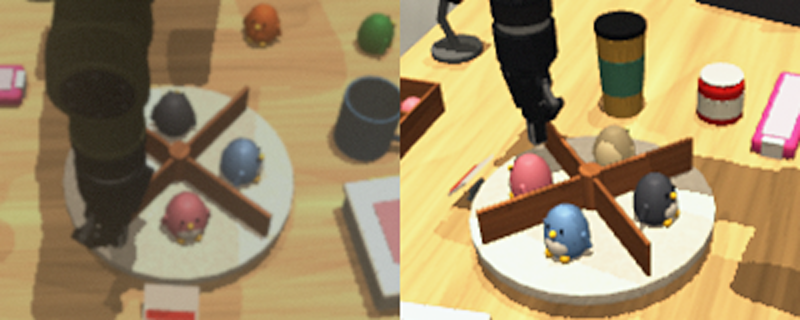

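Pink is at scene (293.5,257) and its ccw divider ends at (334,258). I'll measure the angle that remains.

Run:
```python
from h import *
C=np.array([.574,.027])
for p,z in (((293,256.5),.078),((334,258.5),.093),((323.5,194.5),.093)):
    v=atz('scene',*p,z)[:2]-C; print(np.hypot(*v),np.degrees(np.arctan2(v[1],v[0])))
```

```text
0.07889257849054224 2.5887845777492084
0.13910523117039048 45.283576494740814
0.1378092060995681 135.6568071054511
```

Emit:
move_arm:
  motion: "-0.004 -0.0001 0 0.03 -1; -0.005 -0.0002 0 0.04 -1; -0.004 -0.0001 0 0.03 -1; -0.0025 -0.0001 0 0.02 -1; 0 0 0 0 -1; 0 0 0 0 -1; 0.004 0 0 0 -1; 0.004 0 0 0 -1; 0 0 0 0 -1; 0 0 0 0 -1"

```text
clock: 12.15
tcp_pos: [0.6726, -0.0587, 0.0799]
ee_rot: [-180.0, 0.0, 45.6]
contact_force: [0.4, 0.1, -0.4]
gripper_width: -0.0
grip_force: 0.0
```

Emit:
move_arm:
  motion: "0 0 -0.02 0 -1; 0 0 -0.03 0 -1; 0 0 -0.03 0 -1; 0 0 -0.03 0 -1; 0 0 -0.02 0 -1; 0 0 0 0 -1; 0 0 0 0 -1"

```text
clock: 13.02
tcp_pos: [0.6721, -0.0588, 0.2089]
ee_rot: [-179.9, 0.0, 45.6]
contact_force: [-1.1, -0.4, 0.1]
gripper_width: -0.0
grip_force: 0.0
```

Run:
```python
from h import *
s=manip.get_state(); print(s['tcp_pos'],s['ee_rot'])
a=manip.grab_frame('scene')[150:310,200:400,::-1]
b=manip.grab_frame('side')[120:280,160:360,::-1]
cv2.imwrite('pics/p4.png',cv2.resize(np.hstack([a,b]),None,fx=2,fy=2,interpolation=cv2.INTER_CUBIC))
```

```text
[ 0.6720694  -0.05882027  0.20892582] [-1.79944647e+02  4.80762636e-02  4.55929332e+01]
```

View pics/p4.png

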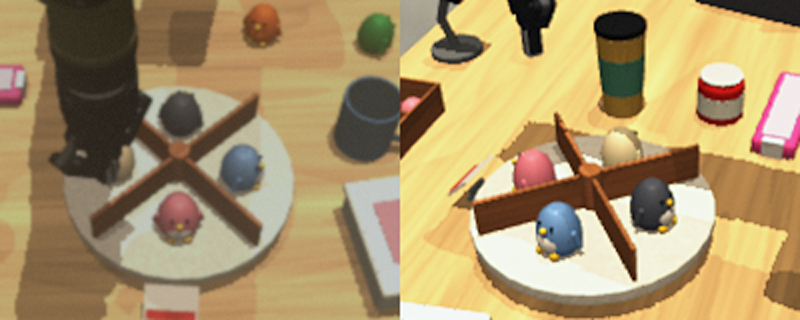

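Pink is at scene (289,257), in line with the ticket at (286,302). In the side view it is at (227,204). Dividers end at (329,263.5) and (247.5,259.5).

Run:
```python
from h import *
C=np.array([.574,.027])
for c,p,z in (('scene',(289,256.5),.078),('side',(227,204),.078),('scene',(329,263.5),.093),('scene',(247.5,260),.093)):
    q=atz(c,*p,z); v=q[:2]-C; print(q,np.hypot(*v),np.degrees(np.arctan2(v[1],v[0])))
s=manip.get_state(); ps=np.radians(s['ee_rot'][2]); P=np.array([.6525,.0195])
d=P-s['tcp_pos'][:2]; print(d, d@[np.cos(ps),np.sin(ps)], d@[np.sin(ps),-np.cos(ps)])
```

```text
[0.65234738 0.02093373 0.078     ] 0.07858187508510933 -4.427456104111984
[0.64669838 0.02033519 0.078     ] 0.07300324480513842 -5.2380928751720095
[0.68474527 0.11241075 0.093     ] 0.13985532230845343 37.64070872055792
[ 0.66610883 -0.07795647  0.093     ] 0.13964203046091955 -48.730109020638
[-0.01927598  0.07827852] 0.042431482451634035 -0.06854676821438103
```

Emit:
move_arm:
  motion: "0.014 -0.023 0 0 -1; 0.014 -0.023 0 0 -1; 0.014 -0.0225 0 0 -1; 0 0 0.02 0 -1; 0 0 0.02 0 -1; 0 0 0.015 0 -1; 0 0 0.007 0 -1; 0 0 0 0 -1; 0 0 0 0 -1; 0 0 0 0 -1; 0 0 0 0 -1; 0 0 0 0 -1"

```text
clock: 14.62
tcp_pos: [0.6532, 0.0191, 0.1483]
ee_rot: [180.0, -0.0, 45.6]
contact_force: [-0.4, 0.3, -0.7]
gripper_width: -0.0002
grip_force: 0.0
```

Emit:
move_arm:
  motion: "0 0 0 0 -1; 0 0 0 0 -1; 0 0 0 0 -1; 0 0 0 0 -1; 0 0 0 0 -1; 0 0 0 0 -1; 0 0 0 0 -1; 0 0 0 0 -1; 0 0 0 0 -1; 0 0 0 0 -1; 0 0 0 0 -1; 0 0 0 0 -1"

```text
clock: 16.12
tcp_pos: [0.653, 0.0191, 0.148]
ee_rot: [180.0, 0.0, 45.6]
contact_force: [0.1, 0.4, 0.6]
gripper_width: 0.0002
grip_force: 0.0
```

Emit:
move_arm:
  motion: "0 0 0 0 -1; 0 0 0 0 -1; 0 0 0 0 -1; 0 0 0 0 -1; 0 0 0 0 -1; 0 0 0 0 -1; 0 0 0 0 -1; 0 0 0 0 -1"

```text
clock: 17.12
tcp_pos: [0.653, 0.0191, 0.148]
ee_rot: [-180.0, -0.0, 45.6]
contact_force: [0.3, -0.4, -0.2]
gripper_width: 0.0002
grip_force: 0.0
```

Run:
```python
from h import *
s=manip.get_state(); print(s['tcp_pos'])
a=manip.grab_frame('scene')[150:310,200:400,::-1]
b=manip.grab_frame('side')[120:280,160:360,::-1]
cv2.imwrite('pics/p5.png',cv2.resize(np.hstack([a,b]),None,fx=2,fy=2,interpolation=cv2.INTER_CUBIC))
```

```text
[0.65302597 0.0191214  0.14801065]
```

View pics/p5.png

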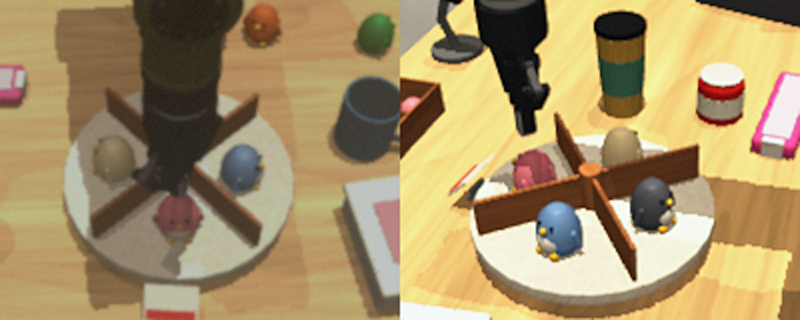

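The fingertips hover just above the pink head without touching it (scene crop (178,190), side crop (527,130)). All the figures are upright and the other goods in view look unmoved.

```bash
python3 -c "
from bench import manip
print(manip.finish_job())"
```

```text
the job is handed in; nothing more can be done
None
```

I turned the display until the pink penguin stood at rest about 1° off the axis-to-ticket line, and handed the job in with the fingertips still about 26 mm above its head; the hand-in gave no verdict.

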